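# Open the puzzle box with the spring catch held down

### The job

Open the wooden puzzle box on the high chair tray with the fingertips, picking nothing up: press the red spring bar down to its stop and, keeping it pressed, push the green board along the bar until the sliding door is fully open. Then let go and move clear, so that the bar springs up and its steel pin pops through the door's second hole. Leave the plate, jar, beaker and spoon where they are.

Things in the scene. Friction and masses are not known exactly. Their poses are not given: they have to be found in the camera images.
- puzzle_box: Small beech puzzle box fixed to the pine high chair tray, 140 mm (its x) by 180 mm (its y) by 45 mm up to its deck. Origin at the centre of its underside, z up. The sliding door opens along the box's +y axis. A red spring bar lies in the deck along y, at x = -25 mm, from y = -85 to +80 mm.
- bar_pad (a point): Top of the red spring bar's bare end (box x -25, y -50 mm; goes down with the bar). Bar 22 mm wide; bare from y -85 to the door (y -15 when shut), more as the door opens. Top 59.5 mm above the box's underside at rest, 48.5 when pressed to its stop, still 3.5 above the deck. Sinks level wherever pressed; spring 1.5 N at rest, 6 N at the stop.
- catch_pin (a point): Top of the steel pin, 11 mm across, on the red bar at box x = -25, y = +68 mm. It pokes 1.5 mm up through a 14 mm square hole in the door plate and locks the door until the bar is down by 7.5 mm. Fingers do not fit into the hole.
- push_face (a point): Point on the face (looking to box -y) of the green board across the door's trailing edge, over the red bar's middle line: box x -25, z 77 mm; y -15 shut, +40 fully open. Board 140 mm along x, 12 thick, from z 61 to 93 mm above the box's underside: 12.5 mm above the pressed bar, so a fingertip standing on the pressed bar meets it when slid to +y.
- catch (a joint): How far the red bar is pressed down, m: 0 up, 0.0075 or more frees the door, 0.011 at its stop. It springs up when let go, unless the door plate covers its pin; with the door fully open the pin rises through the plate's second hole and holds the door.
- door (a joint): How far the door has slid to box +y, m: 0 shut, 0.055 fully open at its stop. Locked within about 2 mm of shut while the bar is up. Slides with about 1 N of friction and stays where left. A 6 mm plate, underside 61 mm above the box's underside.
- plate: Blue plastic plate, 150 mm across, 18 mm high, loose on the tray; origin at the centre of its underside. To be left alone.
- jar: Closed glass jar with a grey twist cap, 58 mm across, 85 mm high, loose; origin at the centre of its underside. To be left alone.
- beaker: Open steel beaker, 66 mm across, 85 mm high, loose; origin at the centre of its underside. To be left alone.
- spoon: Wooden spoon, 190 mm long along its x, lying loose on the tray; origin at the middle of its underside. To be left alone.

How it is judged (in metres and radians):
On the way, in this order (a step that is already met when the one before it is completed fails the run):
1. the red bar is pressed down while the door is still shut (value of joint catch above 0.008 m and value of joint door below 0.005 m), for 0.05 s.
2. the door slides past the pin with the bar held down (value of joint catch above 0.007 m and value of joint door between 0.02 and 0.05 m), for 0.05 s.
At the end, for the whole second after the job is handed in: The door is fully open (within 4 mm of its stop) and at rest, the red bar is back up (within 3 mm) with its pin through the door's second hole, and plate, jar, beaker and spoon are within 20 mm of where they stood (value of joint door above 0.051 m and value of joint catch below 0.003 m and velocity of joint door between -0.01 and 0.01 m/s and distance of each of plate, jar, beaker, spoon from where it was at the start of the episode below 0.02 m); the robot touches nothing.
It fails at once if the plate is moved or lifted by 20 mm or more (distance of plate from where it was at the start of the episode above 0.02 m).
It fails at once if the jar is moved or lifted by 20 mm or more (distance of jar from where it was at the start of the episode above 0.02 m).
It fails at once if the beaker is moved or lifted by 20 mm or more (distance of beaker from where it was at the start of the episode above 0.02 m).
It fails at once if the spoon is moved or lifted by 20 mm or more (distance of spoon from where it was at the start of the episode above 0.02 m).
It fails at once if the jar, beaker or plate is tipped (angle between any of jar, beaker, plate's own z axis and vertical above 0.3 rad).
It also fails if it takes over 35 s, if anything falls off the work surface, if the arm or the gripper's body presses on something with over 40 N, if the wrist force passes 120 N, or if a joint passes its speed limit or range.

### The arm

A 6-joint arm with a two-finger parallel gripper is mounted at the origin on the work surface. World frame = base frame: x ahead of the robot, y to its left, z up, the work surface at z = 0. Lengths are in mm, angles in rad, forces in N, time in s.
With the tool pointing down it reaches from about 325 to 850 mm from the base axis. Payload 15.5 kg.
Tool frame: the origin (TCP) lies between the finger pads; the fingertips stand 25 mm ahead of it and the grasp point (between the pads) lies 6 mm ahead of it; z points along the fingers, y is the direction in which the jaws open and shut (so a half turn about z gives the same grasp; the last joint's range is limited). The gripper opens to 91 mm and grips with 3 to 60 N. Pads are 32 mm wide; open, the fingers measure 118 mm over their backs; the gripper's body (76 mm by 178 mm) begins 60 mm behind the grasp point.
Start: joints at [-1.284, 0.494, 1.345, -0, 1.302, -0.096], TCP at [233.451, -579.765, 238.915] pointing down, gripper open.
Joint ranges: [-2.91, 2.91], [-0.82, 2.16], [0.22, 2.67], [-1.22, 4.37], [0.12, 2.79], [-3.08, 3.08]. Speed limits (rad/s): [1.89, 1.89, 2.57, 3.01, 3.01, 3.01].

### API

Orientations are given as a 3x3 rotation matrix whose columns are the frame's x, y, z axes.
In Python, from rig import * gives the robot as it stands.
- The arm moves only by the shell command python3 -m crank 'ROWS' [FORCE]. ROWS is JSON, a list of rows, each an object of numbers: "x", "y", "z": the shift along the world's x, y, z in cm; "yaw": the turn about the world's z in degrees; "gripper": the finger opening in cm, from 0 to 9.12. In form: [{"x": .., "y": .., "z": .., "yaw": .., "gripper": ..}, ...]. A call has 1 to 8 rows; each row shifts and turns the pose as measured when the row begins; what a row does not reach is not made up. A row lasts 1/12 s, in which the tool goes at most 41.7 mm and 7.16 degrees, less where a joint would pass 70% of its speed; a pose out of reach is approached as far as the arm can. A call is refused whole if a number of a shift passes 4.17 or a number of a turn 7.16, either way. A call with a gripper value outside its range is refused whole. The fingers move at their own pace and stop on an object; FORCE is the grip in N (left out, the last holds). Time passes only in rows, so rows that do not move let the fingers close. It gives the time, the measured TCP pose, the force and the opening at its end, in the units of the state.
- state(): the state, without advancing time (a new reading comes with each control period).
- capture(name): name is "scene" or "side" or "wrist"; returns the picture (384x512x3 uint8, red, green, blue); there is no depth.
- get_calibration(name): a dict with "vfov" (degrees; the focal length in pixels is half the picture's height over the tangent of half this angle, whatever the lens; pixels are square), "cx", "cy" (the principal point, pixels), "rvec" (rotation vector, rad) and "tvec" (3), from world to camera coordinates, as OpenCV has them. Camera axes: x right, y down, z forward; pixel columns grow to the right and rows downward; lengths in mm; the calibration is good to about 2 mm. The wrist camera is an equidistant fisheye: a pixel r from the principal point sees the ray r / f radians off the axis. A picture is of the moment at which its call begins: read the wrist's pose just before it. get_calibration takes no time and is no camera call; for the wrist camera it gives the pose at the moment of the call.
- job_done(): hands the job in, once; it reports no verdict.
The state is a dict: "time": time; "joint_pos": joint angles; "joint_vel": joint speeds; "tau": joint torques, N m; "position": TCP position; "ee_rot": TCP orientation; "ft_force": force on the tool from outside, world axes, zero at the start; "moment": the same for the moment, N m; "grip_width": finger opening in mm.
Only numpy, scipy, OpenCV 4.12 (cv2) and the standard library are available. Lean on these libraries where they do the work, as an engineer would, in place of code of your own. Each camera call takes 0.05 s, during which the arm holds its last target.

## Working session

There is one attempt and no reset: what is moved stays moved. The work goes in short steps, Python scripts to look and compute and a shell command to move; the robot and the scene stay as the last step left them, time stands still between calls to the robot, and variables do not carry over. Pictures are saved under pics/ and viewed, and the job is handed in when it is done.

```bash
ls; mkdir -p pics; python3 - <<'E'
from rig import *
import cv2
s=state();print(s['time'],s['position'],s['ee_rot'],s['grip_width'],s['ft_force'])
for n in ("scene","side"):
    print(n,get_calibration(n))
    cv2.imwrite(f'pics/{n}0.png',cv2.cvtColor(capture(n),cv2.COLOR_RGB2BGR))
E
```

```text
pics
0.0 [ 233.3378674  -579.41493046  238.33692015] [[ 9.27628258e-01  3.73504582e-01 -3.76961460e-04]
 [ 3.73504759e-01 -9.27627484e-01  1.20287551e-03]
 [ 9.95997058e-05 -1.25661822e-03 -9.99999205e-01]] 90.90768265902969 [-0.20677449 -0.13788046 -0.06441035]
scene {'vfov': 42.96467347305243, 'cx': 253.8655936844708, 'cy': 191.36286333233022, 'rvec': array([ 1.70068928,  1.82672175, -0.73131745]), 'tvec': array([  12.58276542, -347.72795416, 1425.42725343])}
side {'vfov': 55.18188074891425, 'cx': 253.3268796436819, 'cy': 188.96802384172557, 'rvec': array([ 0.28623654, -2.79523288,  1.17496445]), 'tvec': array([523.25692282, 155.57828999, 658.85908326])}
```

View pics/scene0.png

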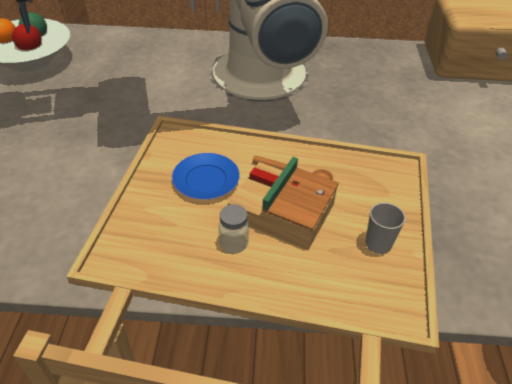

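View pics/side0.png

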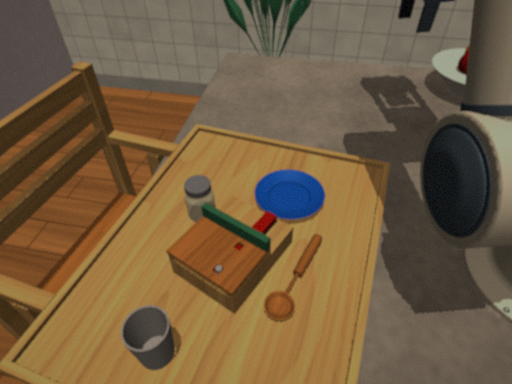

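```bash
python3 - <<'E'
import cv2
a=cv2.imread('pics/scene0.png')[140:260,225:355]
cv2.imwrite('pics/sc_z.png',cv2.resize(a,None,fx=6,fy=6,interpolation=cv2.INTER_CUBIC)[:600,:780] if 0 else cv2.resize(a,(650,600),interpolation=cv2.INTER_CUBIC))
b=cv2.imread('pics/side0.png')[190:320,155:330]
cv2.imwrite('pics/si_z.png',cv2.resize(b,(700,520),interpolation=cv2.INTER_CUBIC))
E
```

```text
(no output)
```

View pics/sc_z.png

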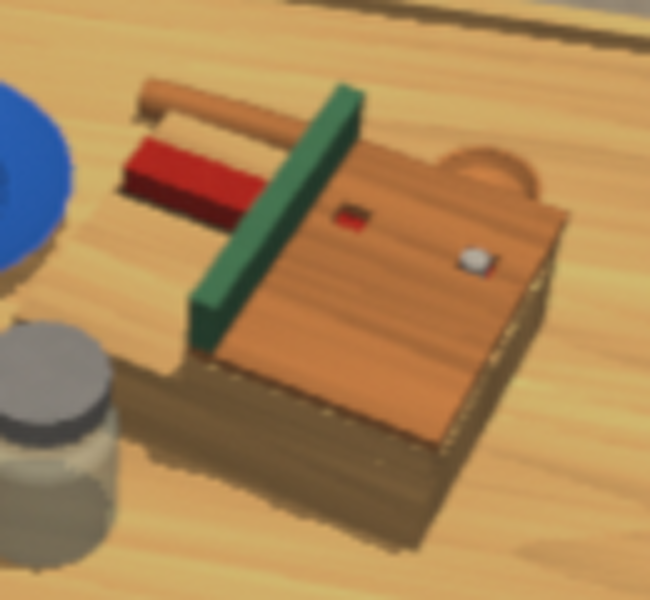

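View pics/si_z.png

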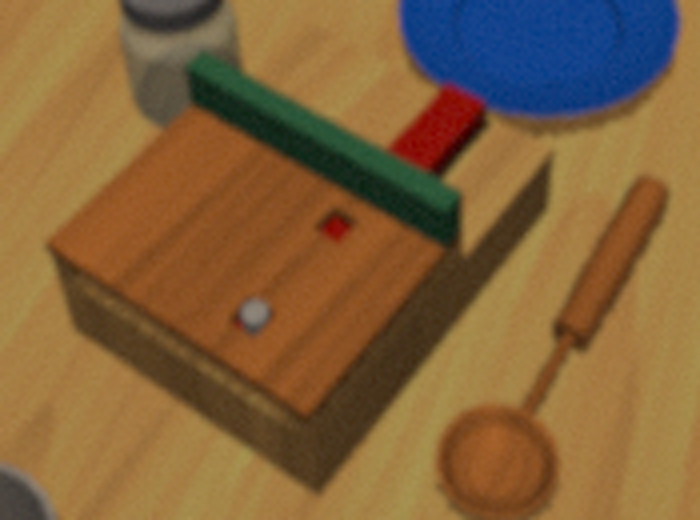

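```bash
cat >h.py <<'E'
from rig import *
import numpy as np,cv2
def P(n):
    c=get_calibration(n);f=192/np.tan(np.radians(c['vfov']/2))
    K=np.array([[f,0,c['cx']],[0,f,c['cy']],[0,0,1]]);R=cv2.Rodrigues(c['rvec'])[0]
    return K@np.c_[R,c['tvec']]
def tri(a,b):
    X=cv2.triangulatePoints(P('scene'),P('side'),np.float64(a).T,np.float64(b).T);return (X[:3]/X[3]).T
def ray(n,px,z):
    M=P(n);A=M[:,[0,1]];
    H=np.c_[M[:,0],M[:,1],M[:,2]*z+M[:,3]]
    q=np.linalg.solve(H,[px[0],px[1],1]);return q[:2]/q[2]
E
python3 - <<'E'
from h import *
L=[('pin',(478,258),(255,312),(-25,68,68.5)),
('doorB',(568,213),(310,415),(-70,90,67)),('doorA',(440,445),(52,245),(70,90,67)),
('gRobotMid',(355,92),(453,200),(-70,-9,93)),('gFarMid',(204,303),(197,60),(70,-9,93)),
('barR',(148,137),(487,105),(-36,-85,59.5)),('barL',(125,175),(455,85),(-14,-85,59.5))]
a=[(225+p[1][0]/5,140+p[1][1]/5) for p in L];b=[(155+p[2][0]/4,190+p[2][1]/4) for p in L]
X=tri(a,b);B=np.array([p[3] for p in L],float)
print(np.c_[X,B].round(1))
i=[0,3,4,5,6,1,2]
for idx in ([0,3,4,5,6],range(7)):
    idx=list(idx);x=X[idx];bb=B[idx]
    d=x-x.mean(0);e=bb-bb.mean(0)
    yaw=np.arctan2((e[:,0]*d[:,1]-e[:,1]*d[:,0]).sum(),(e[:,:2]*d[:,:2]).sum())
    R=cv2.Rodrigues(np.array([0,0,yaw]))[0];t=x.mean(0)-R@bb.mean(0)
    print(np.degrees(yaw),t,'\n',(X-(B@R.T+t)).round(1))
    for q in [(-25,-50,59.5),(-25,-15,77),(-25,40,77)]: print(q,R@q+t)
E
```

```text
[[558.5 153.3  81.2 -25.   68.   68.5]
 [526.4 191.3  78.1 -70.   90.   67. ]
 [652.8 136.3  76.1  70.   90.   67. ]
 [488.9 102.  104.6 -70.   -9.   93. ]
 [613.9  46.  103.9  70.   -9.   93. ]
 [487.1  17.8  70.7 -36.  -85.   59.5]
 [505.5   8.3  66.8 -14.  -85.   59.5]]
-23.93707719115021 [554.23930797  81.33300412  10.71899751] 
 [[-0.5 -0.3  1.9]
 [-0.4 -0.7  0.3]
 [-2.   1.1 -1.6]
 [ 2.2  0.5  0.9]
 [-0.7  1.3  0.2]
 [ 0.3 -0.5  0.4]
 [-1.4 -1.  -3.4]]
(-25, -50, 59.5) [511.10286159  45.77675299  70.21899751]
(-25, -15, 77) [525.30352125  77.76645861  87.71899751]
(-25, 40, 77) [547.61884356 128.035996    87.71899751]
-23.68315272907141 [553.96015767  81.41966181  10.53799626] 
 [[ 0.1 -0.4  2.1]
 [ 0.4 -0.6  0.5]
 [-1.4  0.5 -1.4]
 [ 2.6  0.7  1. ]
 [-0.6  0.9  0.3]
 [ 0.3 -0.3  0.6]
 [-1.5 -0.9 -3.2]]
(-25, -50, 59.5) [510.98171322  45.67258761  70.03799626]
(-25, -15, 77) [525.04046134  77.7249136   87.53799626]
(-25, 40, 77) [547.1327798  128.09285445  87.53799626]
```

```bash
python3 -m crank '[{"x":1.6,"y":3.6,"yaw":6.3,"gripper":0},{"x":1.6,"y":3.6,"yaw":6.3,"gripper":0},{"x":1.6,"y":3.6,"yaw":6.3,"gripper":0},{"x":1.6,"y":3.6,"yaw":6.3,"gripper":0},{"x":1.6,"y":3.6,"yaw":6.3,"gripper":0},{"x":1.6,"y":3.6,"yaw":6.3,"gripper":0},{"x":1.6,"y":3.6,"yaw":6.3,"gripper":0},{"x":1.6,"y":3.6,"gripper":0}]' 20
```

```text
$[0]: bad value
```

```bash
python3 -m crank '[{"x":1.6,"y":3.6,"z":0,"yaw":6.3,"gripper":0},{"x":1.6,"y":3.6,"z":0,"yaw":6.3,"gripper":0},{"x":1.6,"y":3.6,"z":0,"yaw":6.3,"gripper":0},{"x":1.6,"y":3.6,"z":0,"yaw":6.3,"gripper":0},{"x":1.6,"y":3.6,"z":0,"yaw":6.3,"gripper":0},{"x":1.6,"y":3.6,"z":0,"yaw":6.3,"gripper":0},{"x":1.6,"y":3.6,"z":0,"yaw":6.3,"gripper":0},{"x":1.6,"y":3.6,"z":0,"yaw":0,"gripper":0}]' 20
```

```text
time: 0.77
position: [360.0, -285.1, 235.4]
ee_rot: [[0.38, 0.925, -0.002], [0.925, -0.38, 0.001], [-0.0, -0.002, -1.0]]
ft_force: [1.9, -0.2, -0.4]
grip_width: 40.8
```

```bash
python3 -m crank '[{"x":1.7,"y":3.7,"z":0,"yaw":-1.5,"gripper":0},{"x":1.7,"y":3.7,"z":0,"yaw":0,"gripper":0},{"x":1.7,"y":3.7,"z":0,"yaw":0,"gripper":0},{"x":1.7,"y":3.7,"z":0,"yaw":0,"gripper":0},{"x":1.7,"y":3.7,"z":0,"yaw":0,"gripper":0},{"x":1.7,"y":3.7,"z":0,"yaw":0,"gripper":0},{"x":1.7,"y":3.7,"z":0,"yaw":0,"gripper":0},{"x":1.7,"y":3.7,"z":0,"yaw":0,"gripper":0}]'
```

```text
time: 1.43
position: [494.5, 20.3, 235.2]
ee_rot: [[0.405, 0.914, -0.003], [0.914, -0.405, 0.001], [-0.0, -0.003, -1.0]]
ft_force: [1.2, -2.0, 0.7]
grip_width: 0.9
```

```bash
python3 -m crank '[{"x":1.6,"y":2.4,"z":0,"yaw":0,"gripper":0},{"x":0,"y":0,"z":-3,"yaw":0,"gripper":0},{"x":0,"y":0,"z":-3,"yaw":0,"gripper":0},{"x":0,"y":0,"z":-2.5,"yaw":0,"gripper":0},{"x":0,"y":0,"z":0,"yaw":0,"gripper":0},{"x":0,"y":0,"z":0,"yaw":0,"gripper":0}]'
python3 - <<'E'
from h import *
for n in ("scene","side","wrist"):
    cv2.imwrite(f'pics/{n}1.png',cv2.cvtColor(capture(n),cv2.COLOR_RGB2BGR))
a=cv2.imread('pics/scene1.png')[110:260,225:355];b=cv2.imread('pics/side1.png')[150:300,155:330]
cv2.imwrite('pics/z1.png',np.hstack([cv2.resize(a,(390,450),interpolation=2),cv2.resize(b,(400,450),interpolation=2)]))
s=state();print(s['position'],s['ft_force'])
E
```

```text
time: 1.93
position: [514.2, 55.1, 147.8]
ee_rot: [[0.396, 0.918, 0.001], [0.918, -0.396, 0.002], [0.003, 0.0, -1.0]]
ft_force: [0.3, 0.5, 0.9]
grip_width: 0.1
[515.02449334  54.76264704 149.24894163] [0.4793681  0.29639076 0.78028457]
```

View pics/z1.png

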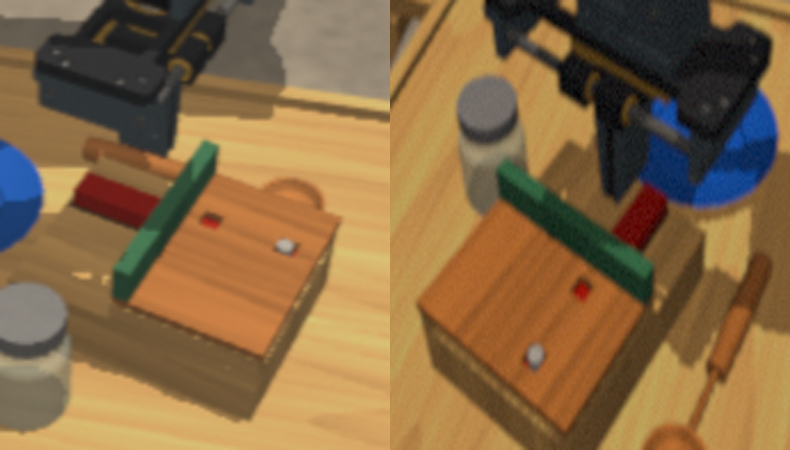

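View pics/wrist1.png

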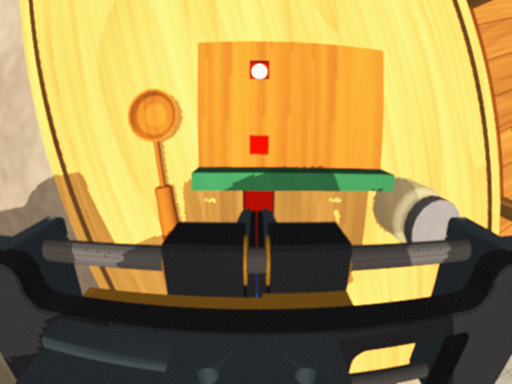

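```bash
python3 -m crank '[{"x":-0.5,"y":-1.0,"z":-1.0,"yaw":0,"gripper":0},{"x":0,"y":0,"z":-1.5,"yaw":0,"gripper":0},{"x":0,"y":0,"z":-1.0,"yaw":0,"gripper":0},{"x":0,"y":0,"z":0,"yaw":0,"gripper":0},{"x":0,"y":0,"z":0,"yaw":0,"gripper":0}]'
```

```text
time: 2.5
position: [513.8, 43.3, 119.7]
ee_rot: [[0.398, 0.917, 0.015], [0.918, -0.398, 0.002], [0.008, 0.013, -1.0]]
ft_force: [-0.8, -1.2, 0.5]
grip_width: 0.4
```

```bash
python3 -m crank '[{"x":-0.3,"y":0.0,"z":-1.0,"yaw":0,"gripper":0},{"x":0,"y":0,"z":-0.7,"yaw":0,"gripper":0},{"x":0,"y":0,"z":-0.4,"yaw":0,"gripper":0}]'
python3 -m crank '[{"x":0,"y":0,"z":-0.3,"yaw":0,"gripper":0},{"x":0,"y":0,"z":-0.3,"yaw":0,"gripper":0}]'
```

```text
time: 2.75
position: [513.0, 43.3, 101.2]
ee_rot: [[0.398, 0.917, 0.021], [0.917, -0.398, 0.002], [0.01, 0.018, -1.0]]
ft_force: [0.7, -0.9, 0.3]
grip_width: 0.5
time: 2.92
position: [513.5, 43.3, 95.4]
ee_rot: [[0.398, 0.917, 0.021], [0.917, -0.398, 0.002], [0.01, 0.019, -1.0]]
ft_force: [-1.9, -0.9, 2.0]
grip_width: 0.5
```

Tip is about at the bar's resting height and the first upward force shows. Press on.

```bash
python3 -m crank '[{"x":-0.1,"y":0,"z":-0.4,"yaw":0,"gripper":0},{"x":0,"y":0,"z":-0.4,"yaw":0,"gripper":0}]'
python3 -m crank '[{"x":-0.1,"y":0,"z":-0.4,"yaw":0,"gripper":0},{"x":0,"y":0,"z":-0.3,"yaw":0,"gripper":0}]'
```

```text
time: 3.08
position: [513.3, 43.4, 87.5]
ee_rot: [[0.397, 0.917, 0.023], [0.918, -0.398, 0.002], [0.011, 0.02, -1.0]]
ft_force: [-3.2, -1.0, 5.4]
grip_width: 0.4
time: 3.25
position: [512.8, 42.5, 82.9]
ee_rot: [[0.397, 0.918, 0.025], [0.918, -0.397, 0.0], [0.01, 0.023, -1.0]]
ft_force: [-30.3, -9.1, 118.5]
grip_width: 0.8
```

```bash
python3 -m crank '[{"x":0,"y":0,"z":-0.3,"yaw":0,"gripper":0},{"x":0,"y":0,"z":-0.2,"yaw":0,"gripper":0}]'
```

```text
time: 3.42
position: [512.9, 42.5, 84.0]
ee_rot: [[0.396, 0.918, 0.03], [0.918, -0.396, -0.0], [0.012, 0.027, -1.0]]
ft_force: [-17.2, 7.2, 68.2]
grip_width: 0.4
```

```bash
python3 -m crank '[{"x":0,"y":0,"z":0.0,"yaw":0,"gripper":0}]'
```

```text
time: 3.5
position: [513.1, 42.9, 85.8]
ee_rot: [[0.397, 0.917, 0.032], [0.918, -0.397, 0.001], [0.013, 0.029, -0.999]]
ft_force: [-0.4, 3.7, 5.1]
grip_width: 0.1
```

```bash
python3 -m crank '[{"x":0.2,"y":0.45,"z":-0.05,"yaw":0,"gripper":0}]';python3 -m crank '[{"x":0.2,"y":0.45,"z":-0.05,"yaw":0,"gripper":0}]'
```

```text
time: 3.58
position: [515.0, 47.1, 86.3]
ee_rot: [[0.397, 0.917, 0.033], [0.918, -0.397, 0.0], [0.013, 0.03, -0.999]]
ft_force: [-1.6, -4.3, 4.8]
grip_width: 0.3
time: 3.67
position: [517.0, 51.5, 86.3]
ee_rot: [[0.397, 0.917, 0.034], [0.918, -0.397, -0.0], [0.013, 0.031, -0.999]]
ft_force: [-0.6, -3.3, 4.7]
grip_width: 0.5
```

```bash
python3 -m crank '[{"x":0.2,"y":0.45,"z":-0.1,"yaw":0,"gripper":0}]';python3 -m crank '[{"x":0.2,"y":0.45,"z":-0.08,"yaw":0,"gripper":0}]'
```

```text
time: 3.75
position: [518.9, 55.8, 85.6]
ee_rot: [[0.397, 0.917, 0.034], [0.918, -0.397, -0.001], [0.013, 0.031, -0.999]]
ft_force: [-6.6, -13.8, 19.4]
grip_width: 0.7
time: 3.83
position: [520.3, 59.2, 85.2]
ee_rot: [[0.396, 0.918, 0.033], [0.918, -0.396, -0.003], [0.01, 0.031, -0.999]]
ft_force: [-11.7, -27.0, 37.3]
grip_width: 0.6
```

```bash
python3 -m crank '[{"x":0.2,"y":0.45,"z":0,"yaw":0,"gripper":0}]';python3 -m crank '[{"x":0.2,"y":0.45,"z":-0.04,"yaw":0,"gripper":0}]';python3 -m crank '[{"x":0.2,"y":0.45,"z":-0.04,"yaw":0,"gripper":0}]'
```

```text
time: 3.92
position: [521.7, 62.4, 85.7]
ee_rot: [[0.395, 0.918, 0.032], [0.919, -0.395, -0.005], [0.008, 0.031, -0.999]]
ft_force: [-4.4, -11.6, 12.8]
grip_width: 0.7
time: 4.0
position: [523.4, 66.1, 85.6]
ee_rot: [[0.395, 0.918, 0.031], [0.919, -0.395, -0.007], [0.006, 0.031, -0.999]]
ft_force: [-5.5, -12.1, 17.2]
grip_width: 0.5
time: 4.08
position: [525.0, 69.6, 85.6]
ee_rot: [[0.394, 0.919, 0.031], [0.919, -0.394, -0.009], [0.004, 0.032, -0.999]]
ft_force: [-6.4, -14.8, 21.1]
grip_width: 0.4
```

```bash
python3 -m crank '[{"x":0.2,"y":0.45,"z":-0.03,"yaw":0,"gripper":0},{"x":0.2,"y":0.45,"z":-0.03,"yaw":0,"gripper":0}]';python3 -m crank '[{"x":0.2,"y":0.45,"z":-0.03,"yaw":0,"gripper":0},{"x":0.2,"y":0.45,"z":-0.03,"yaw":0,"gripper":0}]'
python3 - <<'E'
from h import *
for n in ("scene","side"):
    cv2.imwrite(f'pics/{n}2.png',cv2.cvtColor(capture(n),cv2.COLOR_RGB2BGR))
a=cv2.imread('pics/scene2.png')[110:260,225:355];b=cv2.imread('pics/side2.png')[150:300,155:330]
cv2.imwrite('pics/z2.png',np.hstack([cv2.resize(a,(390,450),interpolation=2),cv2.resize(b,(400,450),interpolation=2)]))
s=state();print(s['position'],s['ft_force'])
E
```

```text
time: 4.25
position: [528.1, 76.8, 85.7]
ee_rot: [[0.393, 0.919, 0.029], [0.919, -0.393, -0.012], [0.001, 0.032, -1.0]]
ft_force: [-5.0, -12.6, 17.2]
grip_width: 1.0
time: 4.42
position: [531.3, 84.2, 85.6]
ee_rot: [[0.393, 0.919, 0.028], [0.92, -0.392, -0.015], [-0.003, 0.032, -0.999]]
ft_force: [-5.9, -12.1, 16.9]
grip_width: 0.5
[531.56663925  84.60806451  85.63748587] [-3.75015128 -6.84564185 16.5109878 ]
```

View pics/z2.png

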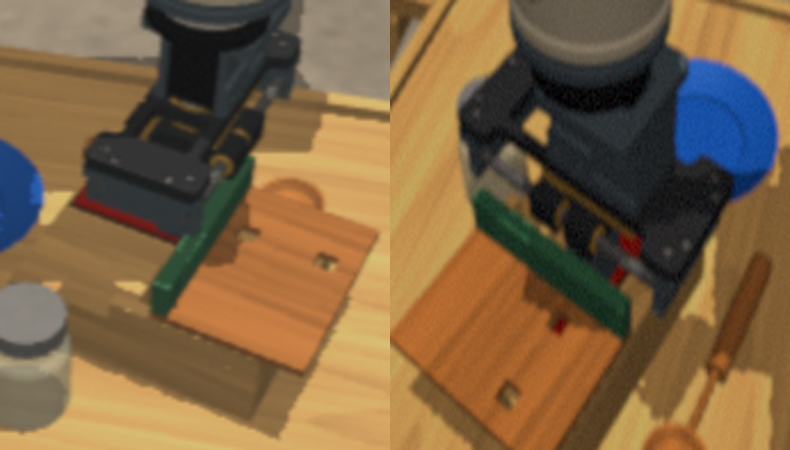

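The door slides with the bar down: the board has moved about 23 mm, and the first hole is clear of the pin. I'll keep pushing.

```bash
python3 -m crank '[{"x":0.2,"y":0.45,"z":-0.03,"yaw":0,"gripper":0},{"x":0.2,"y":0.45,"z":-0.03,"yaw":0,"gripper":0}]';python3 -m crank '[{"x":0.2,"y":0.45,"z":-0.03,"yaw":0,"gripper":0},{"x":0.2,"y":0.45,"z":-0.03,"yaw":0,"gripper":0}]';python3 -m crank '[{"x":0.2,"y":0.45,"z":-0.03,"yaw":0,"gripper":0},{"x":0.2,"y":0.45,"z":-0.03,"yaw":0,"gripper":0}]'
```

```text
time: 4.68
position: [534.5, 91.5, 85.6]
ee_rot: [[0.392, 0.92, 0.027], [0.92, -0.391, -0.018], [-0.006, 0.031, -0.999]]
ft_force: [-5.1, -12.1, 16.9]
grip_width: 0.5
time: 4.85
position: [537.7, 98.8, 85.6]
ee_rot: [[0.391, 0.92, 0.025], [0.92, -0.391, -0.021], [-0.009, 0.031, -0.999]]
ft_force: [-5.4, -11.7, 17.0]
grip_width: 0.8
time: 5.02
position: [540.9, 106.1, 85.5]
ee_rot: [[0.391, 0.92, 0.023], [0.92, -0.39, -0.024], [-0.013, 0.031, -0.999]]
ft_force: [-4.8, -11.1, 16.7]
grip_width: 0.4
```

```bash
python3 -m crank '[{"x":0.2,"y":0.45,"z":-0.03,"yaw":0,"gripper":0}]';python3 -m crank '[{"x":0.2,"y":0.45,"z":-0.03,"yaw":0,"gripper":0}]'; python3 -m crank '[{"x":0.15,"y":0.35,"z":-0.03,"yaw":0,"gripper":0}]'
```

```text
time: 5.1
position: [542.0, 109.1, 85.5]
ee_rot: [[0.39, 0.921, 0.022], [0.921, -0.389, -0.027], [-0.016, 0.03, -0.999]]
ft_force: [-16.0, -56.9, 33.9]
grip_width: 0.4
time: 5.18
position: [542.1, 109.4, 85.6]
ee_rot: [[0.389, 0.921, 0.017], [0.921, -0.388, -0.034], [-0.025, 0.029, -0.999]]
ft_force: [-18.5, -77.2, 41.1]
grip_width: 0.3
time: 5.27
position: [541.9, 108.8, 85.8]
ee_rot: [[0.388, 0.922, 0.014], [0.921, -0.387, -0.04], [-0.032, 0.029, -0.999]]
ft_force: [-11.5, -40.0, 27.4]
grip_width: 0.6
```

```bash
python3 -m crank '[{"x":0.02,"y":0.05,"z":0,"yaw":0,"gripper":0}]';python3 -m crank '[{"x":0,"y":0,"z":0.5,"yaw":0,"gripper":0},{"x":0,"y":0,"z":0.8,"yaw":0,"gripper":0}]';python3 -m crank '[{"x":-0.1,"y":-0.2,"z":1,"yaw":0,"gripper":0},{"x":-0.2,"y":-0.4,"z":2,"yaw":0,"gripper":0},{"x":0,"y":0,"z":3,"yaw":0,"gripper":0},{"x":0,"y":0,"z":3,"yaw":0,"gripper":0},{"x":0,"y":0,"z":0,"yaw":0,"gripper":0}]'
python3 - <<'E'
from h import *
for n in ("scene","side"):
    cv2.imwrite(f'pics/{n}3.png',cv2.cvtColor(capture(n),cv2.COLOR_RGB2BGR))
a=cv2.imread('pics/scene3.png')[110:260,225:355];b=cv2.imread('pics/side3.png')[170:320,155:330]
cv2.imwrite('pics/z3.png',np.hstack([cv2.resize(a,(390,450),interpolation=2),cv2.resize(b,(400,450),interpolation=2)]))
s=state();print(s['position'],s['ft_force'])
E
```

```text
time: 5.35
position: [541.7, 107.6, 86.1]
ee_rot: [[0.388, 0.922, 0.013], [0.921, -0.387, -0.043], [-0.034, 0.029, -0.999]]
ft_force: [0.1, 5.1, 6.2]
grip_width: 0.5
time: 5.52
position: [541.4, 107.0, 98.7]
ee_rot: [[0.389, 0.921, 0.012], [0.921, -0.388, -0.043], [-0.035, 0.028, -0.999]]
ft_force: [0.1, 0.8, -0.2]
grip_width: 0.4
time: 5.93
position: [536.6, 100.8, 194.1]
ee_rot: [[0.388, 0.922, 0.009], [0.921, -0.387, -0.043], [-0.036, 0.025, -0.999]]
ft_force: [1.5, 0.5, 1.8]
grip_width: 0.9
[535.06473628 100.69182675 190.28607042] [0.17176859 0.02620434 0.38673023]
```

View pics/z3.png

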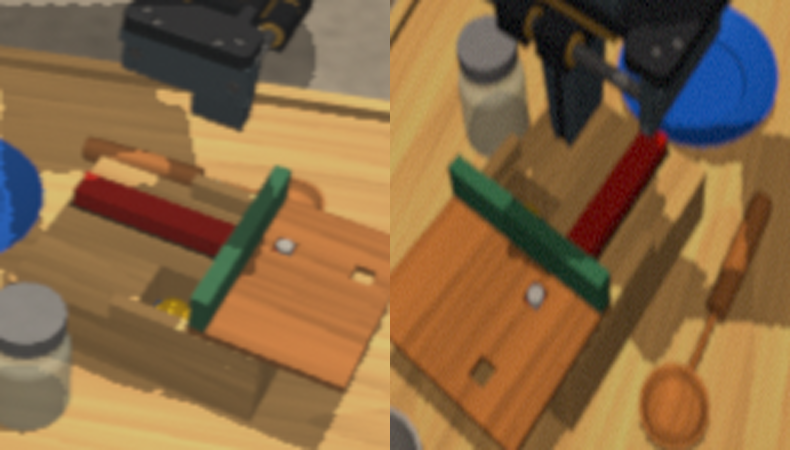

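The pin stands in the second hole (scene crop 286,245; side crop 535,295), and the bar is up. I'll check the numbers and the loose items before handing in.

```bash
python3 -m crank '[{"x":0,"y":0,"z":1,"yaw":0,"gripper":0},{"x":0,"y":0,"z":0,"yaw":0,"gripper":0},{"x":0,"y":0,"z":0,"yaw":0,"gripper":0}]'
python3 - <<'E'
from h import *
# board top ends now, crops scaled 3x / (400/175,3)
a=[(225+281/3,110+172/3),(225+200/3,110+302/3)];b=[(155+(605-390)*175/400,170+270/3),(155+(458-390)*175/400,170+163/3)]
X=tri(a,b);X0=np.array([[488.9,102,104.6],[613.9,46,103.9]]);print((X-X0)@np.array([.404,.915,0]))
def blob(im,lo,hi):
    m=cv2.inRange(cv2.cvtColor(im,cv2.COLOR_BGR2HSV),lo,hi);n,l,s,c=cv2.connectedComponentsWithStats(m);k=1+s[1:,4].argmax();return c[k].round(1),s[k,4]
for n in('scene','side'):
    i0=cv2.imread(f'pics/{n}0.png');i3=cv2.imread(f'pics/{n}3.png')
    print(n,'plate',blob(i0,(105,120,40),(125,255,255)),blob(i3,(105,120,40),(125,255,255)))
    for nm,(x,y,w,h) in dict(jar=((216,203,34,50) if n=='scene' else (183,175,26,30)),beaker=((364,203,42,52) if n=='scene' else (120,304,60,64))).items():
        r=cv2.matchTemplate(i3[y-12:y+h+12,x-12:x+w+12],i0[y:y+h,x:x+w],cv2.TM_CCOEFF_NORMED);_,v,_,p=cv2.minMaxLoc(r);print(nm,p[0]-12,p[1]-12,round(v,2))
x,y,w,h=262,232,62,90
i0=cv2.imread('pics/side0.png');i3=cv2.imread('pics/side3.png');r=cv2.matchTemplate(i3[y-10:y+h+10,x-10:x+w+10],i0[y:y+h,x:x+w],cv2.TM_CCOEFF_NORMED);print('spoon',cv2.minMaxLoc(r))
s=state();print(s['time'],s['ft_force'],abs(s['joint_vel']).max())
E
```

```text
time: 6.28
position: [533.5, 100.7, 199.3]
ee_rot: [[0.387, 0.922, 0.001], [0.921, -0.387, -0.043], [-0.04, 0.018, -0.999]]
ft_force: [0.7, 0.7, -1.1]
grip_width: 0.4
[50.55903582 52.54689386]
scene plate (array([205.3, 175.7]), np.int32(2375)) (array([205.2, 175.7]), np.int32(2369))
jar 0 0 0.91
beaker 0 0 1.0
side plate (array([289.5, 193.9]), np.int32(2583)) (array([300.9, 198.3]), np.int32(1434))
jar -1 0 0.7
beaker 0 0 0.99
spoon (-0.03499628230929375, 0.6925777792930603, (0, 0), (10, 10))
6.2833 [ 0.74712887  0.65880501 -1.07175021] 0.014422340280721545
```

```bash
python3 - <<'E'
from h import *
def pin(n,x,y):
    for k in (0,3):
        im=cv2.imread(f'pics/{n}{k}.png').astype(int)[y-8:y+8,x-8:x+8]
        m=((im.max(2)-im.min(2))<40)&(im.max(2)>120); ys,xs=np.nonzero(m);yield (x-8+xs.mean(),y-8+ys.mean(),m.sum())
S=list(pin('scene',320,192));T=list(pin('side',219,268));print(S,T)
print(tri([s[:2] for s in S],[t[:2] for t in T]))
E
```

```text
[(np.float64(319.6666666666667), np.float64(191.83333333333334), np.int64(18)), (np.float64(319.5238095238095), np.float64(191.8095238095238), np.int64(21))] [(np.float64(218.08333333333334), np.float64(267.375), np.int64(24)), (np.float64(218.14285714285714), np.float64(267.8), np.int64(35))]
[[559.63476009 151.75032492  81.12996565]
 [559.28502091 151.73217767  80.60500355]]
```

The pin is back at its original height, to within 0.5 mm.

```bash
python3 -c "
from rig import *
print(job_done())"
```

```text
the job is handed in; nothing more can be done
None
```

The puzzle box is open and the job is handed in at about 6.3 s. With the gripper closed I pressed the red bar to its stop. Keeping it pressed, I slid the fingertips along it and pushed the green board until it hit the door's stop. Then I lifted about 110 mm clear.

**Final checks**
- **Pin:** it stands in the door's second hole. Its triangulated height is 80.6 mm, against 81.1 mm before, so the bar is fully back up.
- **Door:** hand-picked board corners gave 50.6 and 52.5 mm of travel, which is at the 51 mm threshold within a picking error of 2–3 mm. The push force jumped to about 80 N at the stop. The 11 mm pin sitting in the 14 mm hole also implies about 53.5 mm or more.
- **Loose items:** the beaker did not move in either view. The plate is unchanged in the scene view, though the gripper partly hides it in the side view, so that reading is not usable. The jar shifted by at most 1 pixel, with weaker matches (0.91 and 0.70). The spoon showed no shift, but its match was also weak (0.69), because the gripper's shadow and the door had changed that part of the picture.
- **Robot:** there was no contact force at the end beyond noise of about 1 N.

**Wrist force:** when the bar bottomed out, the wrist force read 118.5 N, just under the 120 N limit. I only read it at the end of each call, so a brief higher peak between readings can't be ruled out.

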